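Pick one door's hardware into the kit tray

ROBOT

A 7-joint arm with a two-finger parallel gripper is mounted at the origin on the work surface. World frame = base frame: x ahead of the robot, y to its left, z up, the work surface at z = 0. Lengths are in m, angles in rad, forces in N, time in s.
With the tool pointing down it reaches from about 0.4 to 0.875 m from the base axis. Payload 19.3 kg.
Tool frame: the origin (TCP) lies where the fingers leave the gripper's body, on its centre line; the fingertips stand bot.tip_reach ahead of it and the grasp point (between the pads) lies 54 mm ahead of it (bot.tip_reach is the distance from the TCP to the fingertips, in m); z points along the fingers, y is the line along which they close (so a half turn about z gives the same grasp; the last joint's range is limited). The gripper opens to 85 mm and grips with 20 to 120 N. Pads are 22 mm wide; open, the fingers measure 114 mm over their backs; the gripper's body (76 mm by 85 mm) begins 54 mm behind the grasp point. The pads swing forward as they close: fully open they stand 13 mm farther back than shut.
Start: joints at [-0.07, 0.521, -0.036, 1.599, 0.021, 1.021, -0.113], TCP at [0.625, -0, 0.304] pointing down, gripper open.
Joint ranges: [-2.91, 2.91], [-0.3, 2.13], [-1.5, 1.42], [0.17, 2.43], [-1.26, 4.41], [0.16, 1.93], [-2.52, 2.52]. Speed limits (rad/s): [1.89, 1.89, 2.39, 2.39, 3.01, 3.01, 3.01].

INTERFACE

Orientations are given as [roll, pitch, yaw] about the fixed x, y, z axes, in that order (R = Rz(yaw) Ry(pitch) Rx(roll)).
In Python, from workcell import bot gives the robot as it stands. The module is installed in compiled form; this text tells all that it offers.
- The arm moves only by the shell command python3 -m jog 'ROWS' [FORCE]. ROWS is JSON, a list that holds one entry, the list of rows, each a list of 7 numbers: the shift along the tool's x, y, z in mm, then the turn, a rotation vector about the tool's x, y, z in rad, then the opening, from 0 (shut) to 1 (fully open). In form: [[[tx, ty, tz, wx, wy, wz, fingers], ...]]. A call has 1 to 5 rows; each row shifts and turns the commanded pose from where the row before left it, along the tool's axes as they then stand; what a row does not reach is not made up. A row lasts 1/10 s, in which the tool goes at most 50 mm and 8.59 degrees, less where a joint would pass 70% of its speed; a pose out of reach is approached as far as the arm can. A call is refused whole if a number of a shift passes 50 or a number of a turn 0.15, either way. A call with a gripper value outside its range is refused whole. The fingers move at their own pace and stop on an object; FORCE is the grip in N (left out, the last holds). Time passes only in rows, so rows that do not move let the fingers close. It gives the time, the measured TCP pose, the force, the opening and the grip force at its end, in the units of the state.
- bot.observe(): the state, without advancing time (a new reading comes with each control period).
- bot.grab_frame(name): name is "scene" or "side" or "wrist"; returns a dict with "img" (400x640x3 uint8, red, green, blue), "intrinsics" (3x3 intrinsics, pixels), "R" (3x3) and "t" (3): a world point X has camera coordinates R X + t; the wrist camera has in their place "tool_from_camera" (4x4, takes a point from camera to tool coordinates, whose origin is the TCP and whose axes are the flange's). Camera axes: x right, y down, z forward; pixel columns grow to the right and rows downward; lengths in m; the calibration is good to about 2 mm. A picture is of the moment at which its call begins: read the wrist's pose just before it. There is no depth.
- bot.job_done(): hands the job in; it is judged then, once.
Trained networks look in a picture, given as the dict that the camera call returned (one of the last four; its "shot" number tells which), for a name from the list of things; names that differ only in an ending like _2 or _b are one class to them, and where a whole thing is asked for, a point or a joint stands for the part that bears it (a point fixed in the world has none). Each returns a list of dicts, best first, with "conf" (0 to 1); they miss things now and then, are a little off and sometimes report something else, mostly with a low value. They report only what shows in the picture. A call takes as long as a camera call. They do not tell look-alikes from the thing itself.
- bot.trace(query, picture): "region" (400x640 bool, what is visible of it).
- bot.spot_point(query, picture): "xyz" ([x, y, z] in m, in world coordinates, good to about 4 mm: a listed point, or the origin of a listed thing).
The state is a dict: "clock": time; "qpos": joint angles; "qd": joint speeds; "joint_efforts": joint torques, N m; "position": TCP position; "tool_rot": TCP orientation; "force": force on the tool from outside, world axes, zero at the start; "moment": the same for the moment, N m; "grip_width": finger opening in m; "finger_force": force on a finger pad.
Only numpy, scipy, OpenCV 4.12 (cv2) and the standard library are available. Lean on these libraries where they do the work, as an engineer would, in place of code of your own. Each camera call takes 0.05 s, during which the arm holds its last target. There are 200 camera calls.

TASK

Make up the hardware kit for one door in the blue tray: put the lever handle lengthwise in the long compartment, the long hinge flat in the wide end compartment, the floor stop in the middle compartment and the keyed lock cylinder in the narrow end compartment. Set each piece down on the tray floor the same way up as it is now, without dropping it. Leave the look-alikes (the round knob, the short hinge and the cylinder with the thumb-turn) where they are on the mat.

Things in the scene. Friction and masses are not known exactly. Their poses are not given: they have to be found in the camera images.
- tray: Fixed blue open tray, 276 mm (y) by 218 (x), at any yaw. Origin: centre of underside. Floor 6 thick; walls, dividers 6 thick, tops 34 above bench. Compartments, inside sizes and centres in tray frame, mm: LONG, along the -x side: 80 (x) by 264 (y), centre (-63, 0). The +x side holds three, each 120 in x: WIDE end 104 in y, centre (43, -80); MIDDLE 84, centre (43, 20); NARROW end 64, centre (43, 100).
- mat: Grey mat, 340 (x) by 360 (y) by 3 mm thick, fixed on the bench; all handles, hinges, cylinders and the stop start on it (with a small carton and a roll of tape near its far corners). Origin: centre of its underside.
- lever_center (a point): Lever door handle, steel, 0.27-0.47 kg, 132 long, 54 mm high, stands on its rose (54 across, 9 thick). Point: mid-length, on the arm's centreline, 46 mm above the surface it stands on. x along the arm to its free end, z up. Arm 22 wide (y), 38 to 54 up, x -50 to +66. Rose and its 22 thick neck at x = -39; the last 12 mm of the arm turn down to 18 up. Centre of mass near x = -20.
- hinge_center (a point): Long folded butt hinge, steel, 0.22 to 0.39 kg, lying flat: 100 mm long (x), 46 mm wide (y); two leaves folded to 10 mm thickness and a round barrel 12.6 mm thick along the +y edge. This point: its centre, 6 mm above the surface it lies on; z up.
- stop_center (a point): Round floor door stop, 0.15 to 0.26 kg, 38 mm high: steel foot 48 mm across and 6 mm thick, black rubber ring 46 mm across from 12 to 26 mm up, steel dome 38 mm across on top. This point: on its axis, 19 mm above the surface it stands on; z up.
- cylinder_center (a point): Keyed lock cylinder standing on its end, face up, 0.13 to 0.24 kg, 39.5 mm high: brass body 29 mm across, steel flange 36 mm across from 32 to 38 mm up, brass plug 15 mm across with a keyway slot on top. This point: on its axis, 20 mm above the surface it stands on; z up.
- knob_center (a point): Look-alike that stays: round door knob standing on its rose (54 mm across), ball 52 mm across, 57 mm high. This point: on its axis, 28.5 mm above the surface it stands on.
- short_hinge_center (a point): Look-alike that stays: short folded hinge lying flat, 68 mm long (x), 36 mm wide (y), 12.6 mm thick. This point: its centre, 6 mm above the surface it lies on.
- thumbturn_center (a point): Look-alike that stays: lock cylinder like the keyed one (flange 36 mm across, 38 mm up) but with a flat thumb-turn, 32 by 8 mm, standing up on its face; 56 mm high overall. This point: on its axis, 28 mm above the surface it stands on.
Things that resemble listed ones, but are neither listed nor needed, are in the scene too. Of the things that look like the part that bears lever_center, the smaller one is meant.

How it is judged:
By the outcome, as a careful person would: the job done as asked, in the order asked, and still so for the second after the job is handed in, with the robot touching nothing.
It also fails if it takes over 112 s, if anything falls off the work surface, if the arm or the gripper's body presses on something with over 40 N, if the wrist force passes 120 N, or if a joint passes its speed limit or range.

## Working session

There is one attempt and no reset: what is moved stays moved. The work goes in short steps, Python scripts to look and compute and a shell command to move; the robot and the scene stay as the last step left them, time stands still between calls to the robot, and variables do not carry over. Pictures are saved under pics/ and viewed, at most 14 in all, crops included, and the job is handed in when it is done.

```bash
mkdir -p pics; cat > h.py <<'E'
import numpy as np, cv2
from workcell import bot
from scipy.spatial.transform import Rotation as Ro
def save(f,n,crop=None,s=1):
    im=f["img"][...,::-1]
    if crop: x0,y0,x1,y1=crop; im=im[y0:y1,x0:x1]
    cv2.imwrite("pics/"+n,cv2.resize(im,None,fx=s,fy=s,interpolation=cv2.INTER_CUBIC))
def cam(f,st=None):
    """returns K,R,t world->cam"""
    if "R" in f: return f["intrinsics"],np.array(f["R"]),np.array(f["t"])
    T=np.eye(4);T[:3,:3]=Ro.from_euler("xyz",st["tool_rot"]).as_matrix();T[:3,3]=st["position"]
    M=np.linalg.inv(T@np.array(f["tool_from_camera"]));return f["intrinsics"],M[:3,:3],M[:3,3]
def proj(c,X):
    K,R,t=c;p=np.array(K)@(R@np.array(X)+t);return p[:2]/p[2]
def unproj(c,uv,z):
    K,R,t=c;d=R.T@np.linalg.solve(np.array(K),[uv[0],uv[1],1]);o=-R.T@t;return o+d*(z-o[2])/d[2]
E
python3 - <<'E'
from h import *
print(bot.tip_reach); s=bot.observe();print(s["position"],s["tool_rot"],s["clock"],s["grip_width"])
for n in("scene","side","wrist"):
    st=bot.observe();f=bot.grab_frame(n);save(f,n+"0.png");c=cam(f,st);print(n)
    if n=="side":continue
    for q in["tray","mat","lever_center","hinge_center","stop_center","cylinder_center","knob_center","short_hinge_center","thumbturn_center"]:
        for d in bot.spot_point(q,f)[:4]:
            print(q,np.round(d["xyz"],3),round(d["conf"],2),proj(c,d["xyz"]).round())
print(bot.observe()["clock"])
E
```

```text
0.0726
[ 6.24754032e-01 -1.06582714e-06  3.03310306e-01] [-3.14042794e+00  7.03600027e-05  1.57083046e+00] 0.0 0.08522208930126753
scene
tray [ 0.55  -0.233 -0.   ] 0.56 [222. 216.]
mat [0.554 0.199 0.001] 0.91 [389. 269.]
mat [0.642 0.195 0.032] 0.73 [378. 295.]
lever_center [0.543 0.319 0.049] 0.94 [449. 270.]
lever_center [0.255 0.321 0.061] 0.81 [469. 176.]
stop_center [0.456 0.083 0.024] 0.67 [354. 217.]
cylinder_center [0.548 0.197 0.02 ] 0.68 [390. 262.]
knob_center [0.452 0.201 0.033] 0.73 [403. 227.]
short_hinge_center [0.453 0.32  0.012] 0.97 [452. 247.]
thumbturn_center [0.642 0.196 0.035] 0.84 [378. 294.]
side
wrist
tray [ 0.548 -0.232  0.002] 0.62 [265. 318.]
hinge_center [0.545 0.08  0.007] 0.95 [246.  97.]
stop_center [0.454 0.077 0.019] 0.88 [163. 100.]
cylinder_center [0.453 0.075 0.019] 0.56 [163. 102.]
1.05
```

View scene.

```bash
python3 - <<'E'
import cv2,numpy as np
a=cv2.imread("pics/scene0.png");b=cv2.imread("pics/wrist0.png")
cv2.imwrite("pics/sc.png",cv2.resize(a[120:340,160:540],None,fx=2.1,fy=2.1,interpolation=cv2.INTER_CUBIC))
E
```

```text
(no output)
```

View pics/sc.png

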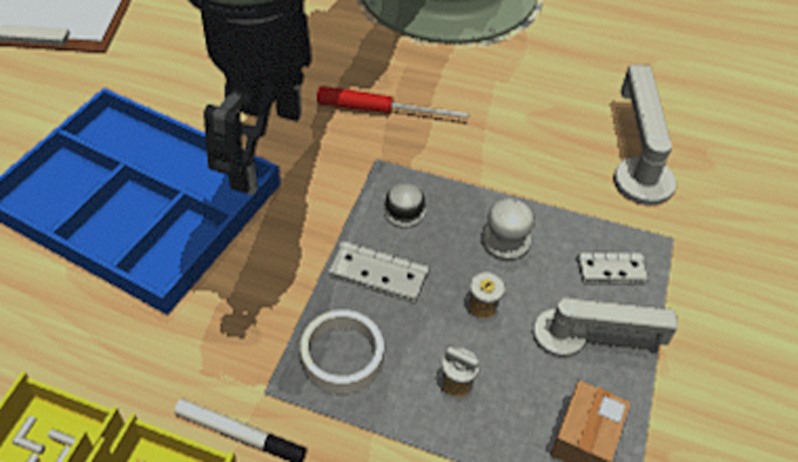

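View pics/wrist0.png

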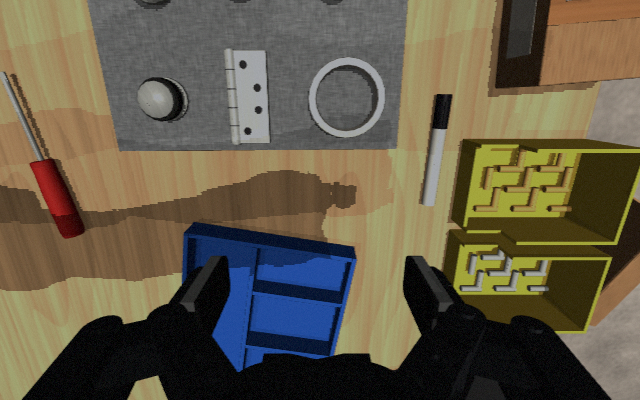

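Crop: levers at px (450,270) (on the mat) and (470,185) (off the mat, with the bigger look); keyed cylinder (391,258) vs thumb-turn (378,295); long hinge (340,248) vs short (452,247); stop (354,217) vs knob (403,227). I choose the on-mat lever, and I'll check its size against the other by tracing both.

```bash
python3 - <<'E'
from h import *
from scipy.optimize import least_squares
st=bot.observe();f=bot.grab_frame("wrist");c=cam(f,st)
print("camC",(-c[1].T@c[2]).round(3),[unproj(c,p,0).round(3) for p in[(320,200),(320,0),(0,0),(640,0)]])
a,b=[unproj(c,p,.034) for p in[(189,225),(355,248)]];print("tray edge",a,b,np.linalg.norm(a-b),np.degrees(np.arctan2(*(b-a)[1::-1])))
# tray fit from scene mask: all 4 upper corners from crop
g=bot.grab_frame("scene");cs=cam(g)
for d in bot.trace("lever_center",g)[:3]:
    m=d["region"].astype(np.uint8);ys,xs=np.nonzero(m);r=cv2.minAreaRect(np.c_[xs,ys].astype(np.float32))
    P=[unproj(cs,p,.045)[:2] for p in cv2.boxPoints(r)];print("lever",d["conf"],r[0],np.linalg.norm(P[0]-P[1]),np.linalg.norm(P[1]-P[2]))
d=bot.trace("tray",g)
if d:
    m=d[0]["region"].astype(np.uint8);ys,xs=np.nonzero(m);print("tray",d[0]["conf"],m.sum(),xs.min(),xs.max(),ys.min(),ys.max())
for p in[(106,90),(278,178),(165,312)]: print(unproj(cs,(p[0]/2.1+160,p[1]/2.1+120),.034))
save(g,"lev.png",(430,130,540,310),4)
E
```

```text
camC [0.625 0.081 0.375] [array([ 0.63 , -0.048,  0.   ]), array([0.629, 0.178, 0.   ]), array([0.287, 0.179, 0.   ]), array([0.971, 0.178, 0.   ])]
tray edge [ 0.46986735 -0.06783068  0.034     ] [ 0.67341493 -0.09946494  0.034     ] 0.20599112761035324 -8.833927055398874
lever 0.6 (467.5, 184.0) 0.07385439574372027 0.2453205383538594
lever 0.55 (448.0, 275.5) 0.1444494241532889 0.06705016740302423
tray 0.64 8186 150 293 163 268
[ 0.4182814  -0.34017457  0.034     ]
[ 0.48002038 -0.06799012  0.034     ]
[ 0.6894473  -0.10094081  0.034     ]
```

```bash
python3 -m jog '[[[50,0,0,0,0,0,1],[50,0,0,0,0,0,1],[50,0,0,0,0,0,1],[35,-40,0,0,0,0,1],[0,-30,0,0,0,0,1]]]' | cut -c1-300; python3 - <<'E'
from h import *
st=bot.observe();f=bot.grab_frame("wrist");c=cam(f,st);print(st["clock"],st["position"])
for q in["lever_center","hinge_center","stop_center","cylinder_center"]:
    for d in bot.spot_point(q,f)[:2]: print(q,np.round(d["xyz"],3),round(d["conf"],2),proj(c,d["xyz"]).round())
save(f,"w1.png")
E
```

```text
clock: 1.75
position: [0.5551, 0.1882, 0.3032]
tool_rot: [-3.14, -0.002, 1.577]
force: [0.0, -1.0, 0.1]
grip_width: 0.0851
finger_force: 0.0
1.75 [0.5551018  0.18824073 0.30318878]
lever_center [0.543 0.314 0.049] 0.86 [305.  48.]
lever_center [0.454 0.201 0.028] 0.17 [229. 159.]
hinge_center [0.547 0.08  0.006] 0.9 [310. 245.]
stop_center [0.452 0.078 0.022] 0.73 [237. 252.]
cylinder_center [0.545 0.197 0.028] 0.64 [308. 163.]
```

View pics/w1.png

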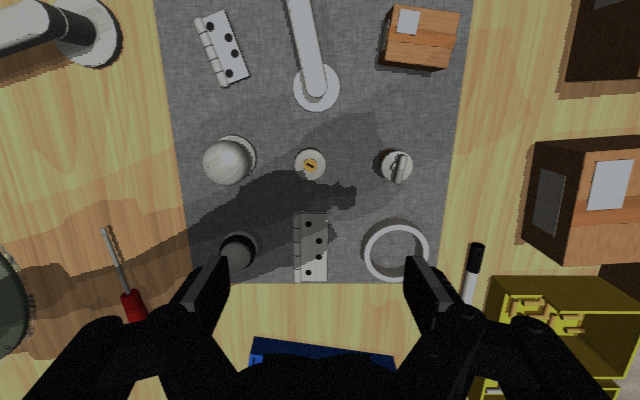

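View pics/lev.png

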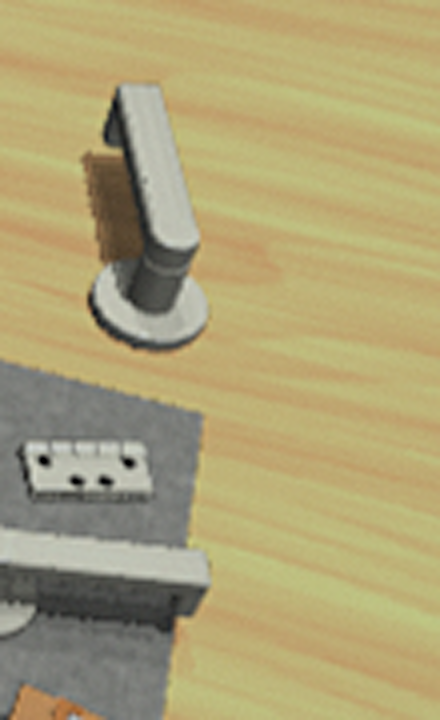

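Wrist view: keyed cylinder (310,165), thumb-turn (397,167), knob (228,160), long hinge (311,246), stop (238,250), wanted lever rose (317,88) with its arm going up; the off-mat lever (top left) is about 1.7 times bigger. The choice is confirmed.

```bash
python3 -m jog '[[[50,-5,0,0,0,0,1],[50,-5,0,0,0,0,1],[0,0,0,0,0,0,1]]]' | sed -n 1,2p; cat >> h.py <<'E'
def yaw_of(q,f,c,z):
    d=bot.trace(q,f)
    if not d: return None
    ys,xs=np.nonzero(d[0]["region"]);P=np.array([unproj(c,p,z)[:2] for p in cv2.convexHull(np.c_[xs,ys].astype(np.float32))[:,0]])
    r=cv2.minAreaRect((P*1000).astype(np.float32));B=cv2.boxPoints(r);e=max(B[1]-B[0],B[2]-B[1],key=np.linalg.norm)
    return round(d[0]["conf"],2),np.round(r[0],1),np.round(r[1],1),round(np.degrees(np.arctan2(e[1],e[0]))%180,1)
E
python3 - <<'E'
from h import *
st=bot.observe();f=bot.grab_frame("wrist");c=cam(f,st);print(st["clock"],st["position"],st["tool_rot"])
for q,z in[("lever_center",.05),("hinge_center",.012),("cylinder_center",.04)]:
    for d in bot.spot_point(q,f)[:2]: print(q,np.round(d["xyz"],3),round(d["conf"],2),proj(c,d["xyz"]).round())
    print(yaw_of(q,f,c,z))
save(f,"w2.png")
E
```

```text
clock: 2.3
position: [0.5462, 0.289, 0.3034]
2.3 [0.54623549 0.28900942 0.30342225] [-3.14065999 -0.00326405  1.57709674]
lever_center [0.543 0.316 0.048] 0.79 [313. 149.]
lever_center [0.255 0.323 0.063] 0.74 [ 32. 144.]
(0.85, array([549.4, 324.9]), array([ 46. , 117.7]), np.float32(96.8))
hinge_center [0.647 0.198 0.032] 0.75 [397. 243.]
hinge_center [0.549 0.081 0.005] 0.62 [318. 307.]
(0.93, array([546.9,  80.3]), array([ 45.4, 106.8]), np.float32(91.2))
cylinder_center [0.546 0.201 0.026] 0.65 [316. 238.]
(0.89, array([547.4, 203.2]), array([34.4, 45.7]), np.float32(90.3))
```

View pics/w2.png

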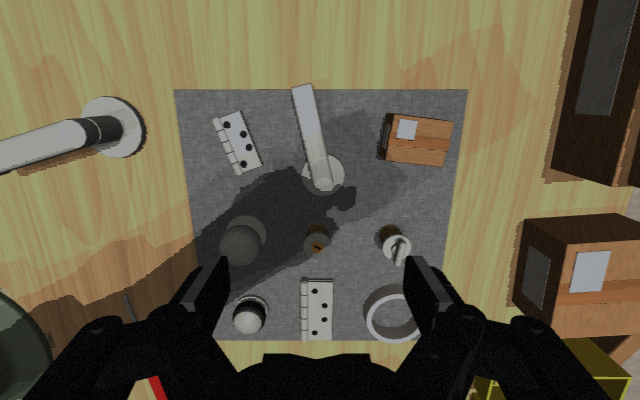

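The wanted lever's arm runs from (302,86), its free end, to (323,189) over the rose (323,175).

```bash
python3 - <<'E'
from h import *
st=bot.observe();f=bot.grab_frame("wrist");c=cam(f,st)
a=unproj(c,(302.5,86),.057);b=unproj(c,(323.5,190),.057);v=(a-b)[:2];L=np.linalg.norm(v);u=v/L
print(L,np.degrees(np.arctan2(*u[::-1])));o=(b[:2]+u*.050);print("center",o,"grasp x=-18",o-u*.018)
g=unproj(c,(323,175),.008);print("rose",g,"->center",g[:2]+u*.039)
R=Ro.from_euler("xyz",st["tool_rot"]).as_matrix();print(R.round(3))
# hinge by clicked corners px, top z
for p in[(305,276),(333,278),(333,340),(301,340)]:print(unproj(c,p,.013))
E
```

```text
0.1089444003349976 101.1459468968956
center [0.54638332 0.31373922] grasp x=-18 [0.54986287 0.29607874]
rose [0.55654358 0.26915594 0.008     ] ->center [0.54900454 0.30742032]
[[ 0.002  1.     0.   ]
 [ 1.    -0.002 -0.   ]
 [-0.     0.    -1.   ]]
[0.53221031 0.12781033 0.013     ]
[0.57071126 0.12449044 0.013     ]
[0.57219583 0.01783272 0.013     ]
[0.5245875  0.01801307 0.013     ]
```

```bash
python3 -m jog '[[[8,2,50,0,0,-0.1,0.9],[0,0,50,0,0,-0.09,0.8],[0,0,50,0,0,0,0.8],[0,0,30,0,0,0,0.8],[0,0,0,0,0,0,0.8]]]' 40; python3 - <<'E'
from h import *
st=bot.observe();f=bot.grab_frame("wrist");save(f,"w3.png")
E
```

```text
clock: 3.2
position: [0.5479, 0.2889, 0.1209]
tool_rot: [-3.136, 0.002, 1.76]
force: [-0.8, -1.0, -0.2]
grip_width: 0.0678
finger_force: 0.0
```

View pics/w3.png

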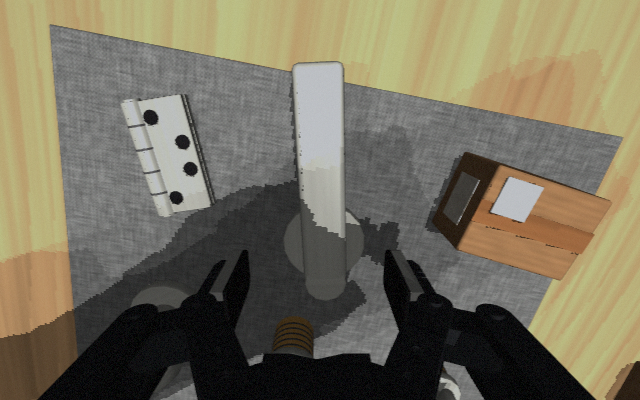

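Arm centred between the fingers: it runs from (319,63) to (325,298).

```bash
python3 - <<'E'
from h import *
st=bot.observe();f=bot.grab_frame("wrist");c=cam(f,st)
a=unproj(c,(319,63),.057);b=unproj(c,(325.5,299),.057);v=(a-b)[:2];L=np.linalg.norm(v);u=v/L
print(L,np.degrees(np.arctan2(*u[::-1])));g=b[:2]+u*.030;print("grasp x=-20",g)
R=Ro.from_euler("xyz",st["tool_rot"]).as_matrix();print("tool delta mm",R.T@(np.r_[g,.103]-st["position"])*1000, np.degrees(np.arctan2(R[1,0],R[0,0])))
E
```

```text
0.11639377499594418 102.64242728131377
grasp x=-20 [0.55135401 0.2976009 ]
tool delta mm [ 7.46821848  3.80160498 20.59685525] 100.85007487558383
```

```bash
python3 -m jog '[[[7,4,10,0,0,-0.03,0.8],[0,0,8,0,0,0,0.8],[0,0,0,0,0,0,0],[0,0,0,0,0,0,0],[0,0,0,0,0,0,0]]]' 60;python3 -m jog '[[[0,0,0,0,0,0,0],[0,0,0,0,0,0,0],[0,0,-20,0,0,0,0],[0,0,-30,0,0,0,0],[0,0,0,0,0,0,0]]]' 60
```

```text
clock: 3.8
position: [0.5521, 0.2979, 0.107]
tool_rot: [3.141, -0.0, 1.791]
force: [-4.8, -0.0, 0.8]
grip_width: 0.0248
finger_force: 1.2
clock: 4.3
position: [0.5533, 0.2986, 0.1598]
tool_rot: [3.137, -0.001, 1.79]
force: [0.1, 1.2, -4.1]
grip_width: 0.0209
finger_force: 59.9
```

Lever held. The arm is clear of the tray now, so I'll fit the tray's pose in the scene camera.

```bash
python3 - <<'E'
from h import *
from scipy.optimize import minimize
f=bot.grab_frame("scene");c=cam(f);m=np.zeros((400,640),np.uint8)
hsv=cv2.cvtColor(f["img"],cv2.COLOR_RGB2HSV);m=cv2.inRange(hsv,(105,120,30),(125,255,255));
n,l,s,ce=cv2.connectedComponentsWithStats(m);m=(l==1+s[1:,4].argmax()).astype(np.uint8)
for d in bot.spot_point("tray",f)[:2]:print(d)
cor=np.array([[sx*.109,sy*.138,z] for z in(0,.034) for sx in(-1,1) for sy in(-1,1)])
def mask(p):
    X=np.c_[cor[:,:2]@np.array([[np.cos(p[2]),np.sin(p[2])],[-np.sin(p[2]),np.cos(p[2])]])+p[:2],cor[:,2]]
    P=np.array([proj(c,x) for x in X])*16;o=np.zeros((400,640),np.uint8);cv2.fillConvexPoly(o,cv2.convexHull(P.astype(np.int32).reshape(-1,1,2)),1,shift=4);return o
best=None
for y0 in(-.1,-.2,-.3):
  r=minimize(lambda q:(mask(q/100)!=m).sum(),np.array([.549,-.2325,y0])*100,method="Nelder-Mead",options=dict(initial_simplex=100*(np.array([.549,-.2325,y0])+np.array([[0,0,0],[.01,0,0],[0,.01,0],[0,0,.08]]))))
  print(r.x/100,r.fun,m.sum())
v=f["img"][...,::-1].copy();e,_=cv2.findContours(mask(r.x/100),0,2);cv2.drawContours(v,e,-1,(0,255,255),1)
cv2.imwrite("pics/tr.png",cv2.resize(v[140:290,130:310],None,fx=4,fy=4,interpolation=cv2.INTER_CUBIC))
E
```

```text
{'xyz': [0.5479, -0.2315, -0.002], 'conf': 0.73}
[ 0.54261855 -0.23268616 -0.16400899] 332.0 8421
[ 0.54154986 -0.2305708  -0.18162933] 348.0 8421
[ 0.54317108 -0.2309036  -0.1766434 ] 353.0 8421
```

View pics/tr.png

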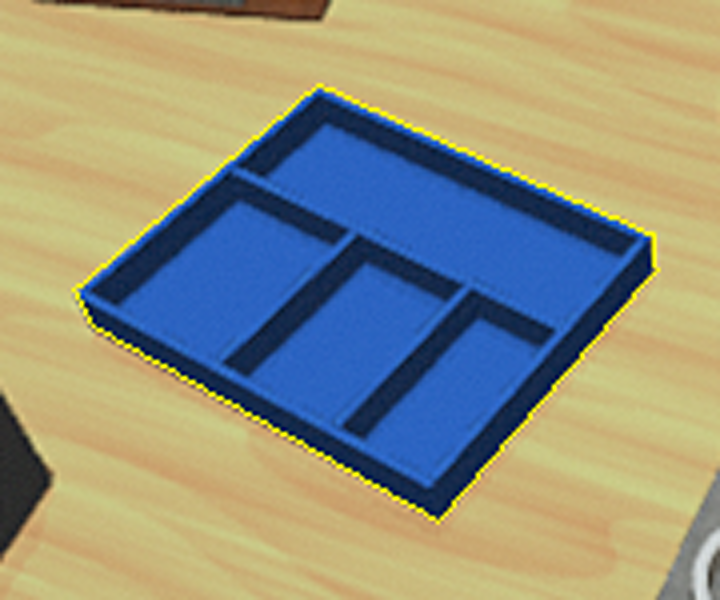

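The yellow outline fits the tray: centre about (0.544,-0.2315), yaw about -9.9°. The narrow compartment is at the right (450,420) and the wide one at the left (230,280).

```bash
python3 -m jog '[[[0,0,-20,0,0,0.13,0],[0,0,-15,0,0,0.13,0],[0,0,0,0,0,0.13,0],[-50,2,0,0,0,0,0],[-50,2,0,0,0,0,0]]]'|sed -n 2,3p; python3 -m jog '[[[-50,2,0,0,0,0,0],[-50,2,0,0,0,0,0],[-50,2,0,0,0,0,0],[-50,2,0,0,0,0,0],[-50,2,0,0,0,0,0]]]'|sed -n 2,3p
python3 -m jog '[[[-50,2,0,0,0,0,0],[-50,2,0,0,0,0,0],[-40,2,0,0,0,0,0],[-20,2,0,0,0,0,0],[0,0,0,0,0,0,0]]]'
```

```text
position: [0.5378, 0.1984, 0.19]
tool_rot: [-3.14, 0.001, 1.403]
position: [0.5055, -0.051, 0.1905]
tool_rot: [-3.14, 0.0, 1.401]
clock: 5.9
position: [0.4861, -0.2113, 0.1904]
tool_rot: [-3.14, 0.001, 1.396]
force: [0.1, 1.3, -4.2]
grip_width: 0.0212
finger_force: 60.1
```

```bash
python3 -m jog '[[[-30,-2,15,0,0,0,0],[0,0,20,0,0,0,0],[0,0,0,0,0,0,0]]]'; python3 - <<'E'
from h import *
f=bot.grab_frame("wrist");g=bot.grab_frame("scene")
a=f["img"];b=cv2.resize(g["img"][140:280,130:330],(560,392))
cv2.imwrite("pics/w4.png",cv2.resize(np.hstack([a,np.vstack([b,np.zeros((8,560,3),np.uint8)])]),(800,267),interpolation=cv2.INTER_AREA)[...,::-1])
E
```

```text
clock: 6.2
position: [0.479, -0.2365, 0.1539]
tool_rot: [-3.137, -0.001, 1.401]
force: [0.1, 0.4, -3.5]
grip_width: 0.0209
finger_force: 60.1
```

View pics/w4.png

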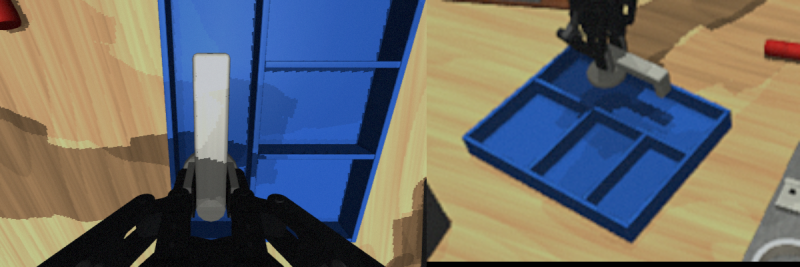

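```bash
python3 -m jog '[[[-2,0,20,0,0,0,0],[0,0,18,0,0,0,0],[0,0,0,0,0,0,0],[0,0,2,0,0,0,0],[0,0,1,0,0,0,0]]]'; python3 -m jog '[[[0,0,1,0,0,0,0],[0,0,1,0,0,0,0],[0,0,0,0,0,0,0]]]'
```

```text
clock: 6.8
position: [0.4806, -0.2391, 0.1165]
tool_rot: [3.14, 0.0, 1.401]
force: [-0.3, -0.2, -3.5]
grip_width: 0.0207
finger_force: 60.1
clock: 7.1
position: [0.4801, -0.2393, 0.1138]
tool_rot: [3.141, 0.0, 1.401]
force: [-0.2, 0.0, -3.2]
grip_width: 0.0206
finger_force: 60.1
```

```bash
python3 -m jog '[[[0,0,1,0,0,0,0],[0,0,1,0,0,0,0],[0,0,1,0,0,0,0],[0,0,0,0,0,0,0]]]'|sed -n 2,4p; python3 -m jog '[[[0,0,1,0,0,0,0],[0,0,0,0,0,0,0]]]'|sed -n 2,4p;python3 -m jog '[[[0,0,1,0,0,0,0],[0,0,0,0,0,0,0]]]'|sed -n 2,4p
```

```text
position: [0.48, -0.2393, 0.1104]
tool_rot: [-3.141, -0.0, 1.401]
force: [0.0, -1.0, -3.1]
position: [0.48, -0.2393, 0.11]
tool_rot: [-3.142, 0.0, 1.401]
force: [-3.0, 0.7, 7.9]
position: [0.48, -0.2393, 0.1098]
tool_rot: [3.141, 0.0, 1.401]
force: [-10.3, 4.0, 30.0]
```

Floor contact. Release and rise, then head for the hinge.

```bash
python3 -m jog '[[[0,0,-1,0,0,0,0],[0,0,0,0,0,0,0.55],[0,0,0,0,0,0,0.55],[0,0,0,0,0,0,0.55],[0,0,-30,0,0,0,0.55]]]'; python3 -m jog '[[[0,0,-50,0,0,0,0.55],[0,0,-50,0,0,0,0.8],[50,0,0,0,0,0.0,0.8],[50,0,0,0,0,0,0.8],[50,0,0,0,0,0,0.8]]]'|sed -n 2,3p; python3 - <<'E'
from h import *
g=bot.grab_frame("scene");save(g,"s5.png",(130,140,330,280),3)
E
```

```text
clock: 8.4
position: [0.4788, -0.2386, 0.1373]
tool_rot: [-3.137, -0.001, 1.401]
force: [0.1, 0.4, 0.9]
grip_width: 0.047
finger_force: 0.0
position: [0.5055, -0.0899, 0.24]
tool_rot: [3.141, -0.0, 1.4]
```

View pics/s5.png

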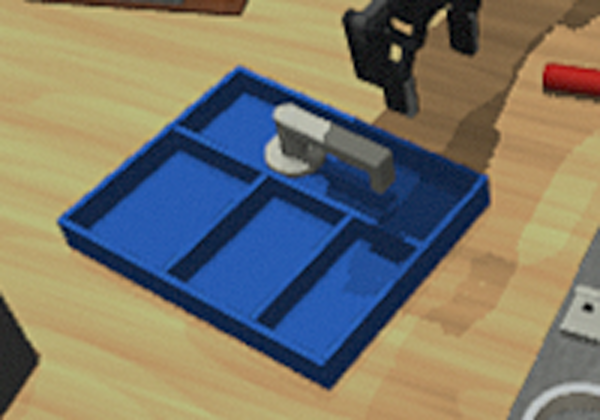

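Lever stands upright in the long compartment (px 320,150). Next the hinge.

```bash
python3 -m jog '[[[50,5,0,0,0,0,0.8],[50,5,0,0,0,0,0.8],[50,5,0,0,0,-0.1,0.8],[0,0,20,0,0,-0.09,0.8],[0,0,0,0,0,0,0.8]]]'|sed -n 1,3p; python3 - <<'E'
from h import *
st=bot.observe();f=bot.grab_frame("wrist");c=cam(f,st);save(f,"w6.png",(160,60,480,360),2)
print([ (np.round(d["xyz"],4),d["conf"]) for d in bot.spot_point("hinge_center",f)[:2]]);print(yaw_of("hinge_center",f,c,.012))
E
```

```text
clock: 9.45
position: [0.5446, 0.0539, 0.2176]
tool_rot: [-3.138, 0.0, 1.595]
[(array([0.5445, 0.0808, 0.0078]), 0.8)]
(0.91, array([547.4,  77.8]), array([103.6,  46.4]), np.float32(89.5))
```

View pics/w6.png

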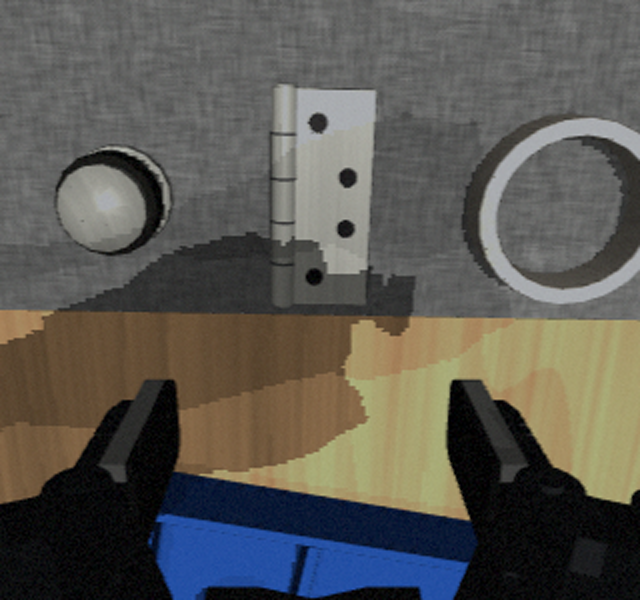

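Hinge: barrel edge at crop x=272, leaf edge at 370, spanning y 85–305, with clear room to the stop (170) and the tape (465).

```bash
python3 -m jog '[[[24,3,30,0,0,0.015,0.65],[0,0,50,0,0,0,0.65],[0,0,40,0,0,0,0.65],[0,0,8,0,0,0,0.65],[0,0,0,0,0,0,0.65]]]';python3 -m jog '[[[0,0,3,0,0,0,0.65],[0,0,2,0,0,0,0.65],[0,0,0,0,0,0,0.65]]]'; python3 - <<'E'
from h import *
st=bot.observe();f=bot.grab_frame("wrist");save(f,"w7.png",(160,100,480,340),2)
E
```

```text
clock: 10.1
position: [0.5479, 0.0763, 0.0917]
tool_rot: [-3.14, 0.001, 1.573]
force: [0.3, 0.9, 0.1]
grip_width: 0.0558
finger_force: 0.0
clock: 10.4
position: [0.5485, 0.0771, 0.0877]
tool_rot: [3.14, -0.0, 1.575]
force: [0.6, -1.0, -0.8]
grip_width: 0.0558
finger_force: 0.0
```

View pics/w7.png

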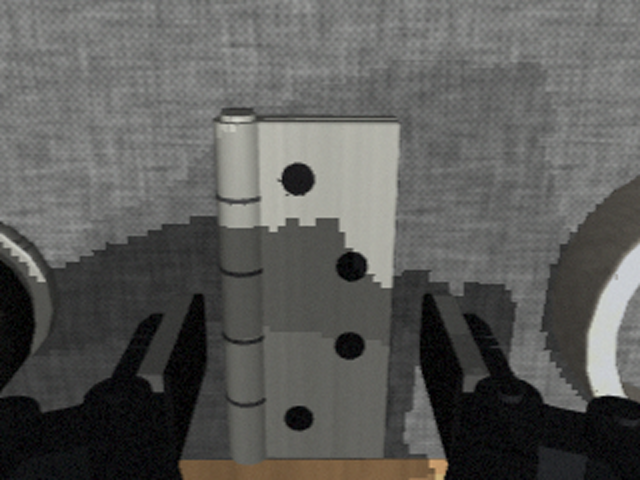

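```bash
python3 -m jog '[[[0,0,4,0,0,0,0.65],[0,0,3,0,0,0,0.65],[0,0,0,0,0,0,0.65]]]'|sed -n 2,4p;python3 -m jog '[[[0,0,1.5,0,0,0,0.65],[0,0,1.5,0,0,0,0.65],[0,0,0,0,0,0,0.65]]]'|sed -n 2,4p
```

```text
position: [0.5477, 0.0772, 0.0791]
tool_rot: [-3.141, 0.0, 1.576]
force: [-0.4, -0.4, -0.3]
position: [0.5478, 0.0772, 0.0763]
tool_rot: [-3.141, 0.0, 1.576]
force: [-0.3, 0.1, 0.1]
```

```bash
for i in 1; do python3 -m jog '[[[0,0,1,0,0,0,0.65],[0,0,1,0,0,0,0.65],[0,0,0,0,0,0,0.65]]]'|sed -n 2,4p; done;python3 -m jog '[[[0,0,0,0,0,0,0.5],[0,0,0,0,0,0,0],[0,0,0,0,0,0,0],[0,0,0,0,0,0,0]]]' 60
```

```text
position: [0.5479, 0.0772, 0.0745]
tool_rot: [-3.141, 0.0, 1.576]
force: [0.3, 0.2, -0.1]
clock: 11.75
position: [0.548, 0.0772, 0.075]
tool_rot: [3.141, -0.0, 1.576]
force: [-1.6, 0.0, 8.0]
grip_width: 0.0439
finger_force: 60.1
```

Gripped. Lift, check that it comes up level, then carry over and turn -100°.

```bash
python3 -m jog '[[[0,0,-10,0,0,0,0],[0,0,-20,0,0,0,0],[0,0,-30,0,0,0,0],[0,0,-30,0,0,0,0],[0,0,0,0,0,0,0]]]' 80;python3 -m jog '[[[-40,0,0,0,0,0,0],[-50,5,0,0,0,0,0],[-50,5,0,0,0,0,0],[-50,5,0,0,0,0,0],[-50,5,0,0,0,0,0]]]'|sed -n 2,3p; python3 -m jog '[[[-50,5,0,0,0,0,0],[-50,0,0,0,0,0,0],[-40,0,0,0,0,0,0],[-15,0,0,0,0,0,0],[0,0,0,0,0,0,0]]]'|sed -n 2,3p;python3 -m jog '[[[0,0,0,0,0,0.14,0],[0,0,0,0,0,0.14,0],[0,0,0,0,0,0.14,0],[0,0,0,0,0,0.14,0],[0,0,0,0,0,0.14,0]]]'|sed -n 2,3p;python3 -m jog '[[[0,0,0,0,0,0.14,0],[0,0,0,0,0,0.14,0],[0,0,0,0,0,0.14,0],[0,0,0,0,0,0.14,0],[0,0,0,0,0,0.14,0]]]'|sed -n 2,3p;python3 -m jog '[[[0,0,0,0,0,0.14,0],[0,0,0,0,0,0.14,0],[0,0,0,0,0,0.07,0],[0,0,0,0,0,0,0]]]'
python3 - <<'E'
from h import *
st=bot.observe();f=bot.grab_frame("wrist");g=bot.grab_frame("scene")
a=f["img"];b=cv2.resize(g["img"][140:280,130:330],(560,392))
cv2.imwrite("pics/w8.png",cv2.resize(np.hstack([a,np.vstack([b,np.zeros((8,560,3),np.uint8)])]),(800,267),interpolation=cv2.INTER_AREA)[...,::-1])
t=np.array([.544,-.2315]);y=-.172;u=np.array([np.cos(y),np.sin(y)]);v=np.array([-u[1],u[0]]);w=t+.043*u-.08*v
R=Ro.from_euler("xyz",st["tool_rot"]).as_matrix();print(w,"delta tool",R.T@(np.r_[w,.1]-st["position"])*1000,st["qpos"])
E
```

```text
clock: 12.25
position: [0.5493, 0.0773, 0.1683]
tool_rot: [3.137, -0.001, 1.575]
force: [0.2, 0.0, -3.4]
grip_width: 0.0432
finger_force: 82.9
position: [0.5685, -0.1637, 0.1641]
tool_rot: [-3.141, -0.0, 1.576]
position: [0.5735, -0.3191, 0.1636]
tool_rot: [-3.14, 0.001, 1.572]
position: [0.5749, -0.3145, 0.1641]
tool_rot: [-3.14, -0.0, 0.872]
position: [0.5749, -0.3145, 0.164]
tool_rot: [-3.14, 0.001, 0.172]
clock: 14.65
position: [0.575, -0.3145, 0.1639]
tool_rot: [-3.141, 0.001, -0.174]
force: [0.4, 0.1, -3.3]
grip_width: 0.0433
finger_force: 82.7
[ 0.57267326 -0.31767914] delta tool [-1.65878927  3.57228975 63.93523072] [ 0.19983124  0.76255295  0.33290404  1.63143574 -0.31967157  0.80307486
 -1.07335226]
```

View pics/w8.png

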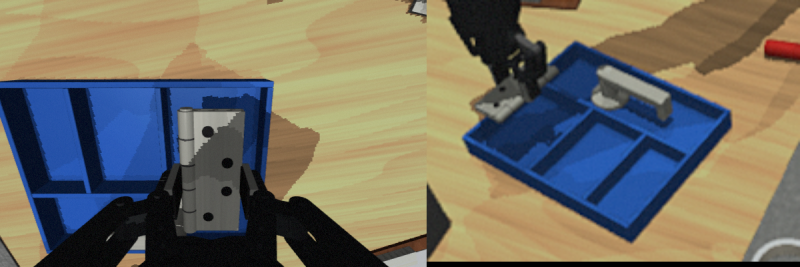

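Hinge held level above the wide compartment, with its front edge at (212,108) and the far wall at row 80. I'll check the tray pose against this close view.

```bash
python3 - <<'E'
from h import *
st=bot.observe();f=bot.grab_frame("wrist");c=cam(f,st)
t=np.array([.544,-.2315]);y=-.172;u=np.array([np.cos(y),np.sin(y)]);v=np.array([-u[1],u[0]])
im=f["img"][...,::-1].copy()
def line(p,q):
    a,b=[tuple(int(k) for k in proj(c,np.r_[t+x[0]*u+x[1]*v,.034])) for x in(p,q)];cv2.line(im,a,b,(0,255,255),1)
line((.109,-.138),(.109,.138));line((.109,-.138),(-.0,-.138));line((.103,-.132),(.103,.132));line((.103,-.028),(-.017,-.028));line((.103,-.022),(-.017,-.022))
cv2.imwrite("pics/w9.png",cv2.resize(im[90:340,0:440],None,fx=1.8,fy=1.8))
E
```

```text
(no output)
```

View pics/w9.png

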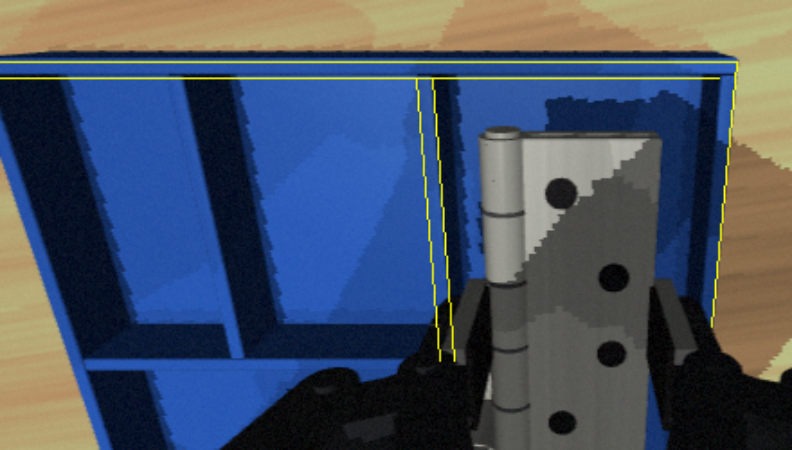

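Predicted walls match the picture to about 1 mm. Lower.

```bash
python3 -m jog '[[[-2,3,20,0,0,0,0],[0,0,30,0,0,0,0],[0,0,20,0,0,0,0],[0,0,9,0,0,0,0],[0,0,0,0,0,0,0]]]';python3 -m jog '[[[0,0,1,0,0,0,0],[0,0,1,0,0,0,0],[0,0,1,0,0,0,0],[0,0,0,0,0,0,0]]]'|sed -n 2,4p
```

```text
clock: 15.3
position: [0.5718, -0.3188, 0.0847]
tool_rot: [-3.141, 0.002, -0.173]
force: [-0.5, 0.2, -3.2]
grip_width: 0.0432
finger_force: 82.7
position: [0.5724, -0.319, 0.083]
tool_rot: [3.142, -0.001, -0.174]
force: [-0.0, 0.1, -3.7]
```

```bash
python3 -m jog '[[[0,0,1,0,0,0,0],[0,0,1,0,0,0,0],[0,0,1,0,0,0,0],[0,0,0,0,0,0,0]]]'|sed -n 2,4p;python3 -m jog '[[[0,0,1,0,0,0,0],[0,0,0,0,0,0,0]]]'|sed -n 2,4p;python3 -m jog '[[[0,0,1,0,0,0,0],[0,0,0,0,0,0,0]]]'|sed -n 2,4p
```

```text
position: [0.5722, -0.319, 0.0794]
tool_rot: [-3.141, 0.0, -0.174]
force: [0.0, 0.9, -3.1]
position: [0.5722, -0.319, 0.0784]
tool_rot: [-3.142, 0.0, -0.174]
force: [-0.6, -0.8, -3.4]
position: [0.5723, -0.3191, 0.0782]
tool_rot: [-3.141, -0.0, -0.174]
force: [-3.3, 2.2, 7.5]
```

```bash
python3 -m jog '[[[0,0,0,0,0,0,0.66],[0,0,0,0,0,0,0.66],[0,0,0,0,0,0,0.66],[0,0,-20,0,0,0,0.66],[0,0,-40,0,0,0,0.66]]]'|sed -n 2,5p;python3 -m jog '[[[0,0,-50,0,0,-0.14,0.8],[0,0,-20,0,0,-0.14,0.8],[0,0,0,0,0,-0.14,0.8],[0,0,0,0,0,-0.14,0.8],[0,0,0,0,0,-0.14,0.8]]]'|sed -n 3p;python3 -m jog '[[[0,0,0,0,0,-0.14,0.8],[0,0,0,0,0,-0.14,0.8],[0,0,0,0,0,-0.14,0.8],[0,0,0,0,0,-0.14,0.8],[0,0,0,0,0,-0.14,0.8]]]'|sed -n 3p;python3 -m jog '[[[0,0,0,0,0,-0.14,0.8],[0,0,0,0,0,-0.03,0.8],[45,-25,0,0,0,0,0.8],[45,-25,0,0,0,0,0.8],[45,-25,0,0,0,0,0.8]]]'|sed -n 2,3p;python3 -m jog '[[[45,-25,0,0,0,0,0.8],[45,-25,0,0,0,0,0.8],[45,-25,0,0,0,0,0.8],[45,-25,0,0,0,0,0.8],[0,0,0,0,0,0,0.8]]]'|sed -n 1,3p
python3 - <<'E'
from h import *
st=bot.observe();f=bot.grab_frame("wrist");g=bot.grab_frame("scene");c=cam(f,st)
a=f["img"];b=cv2.resize(g["img"][140:280,130:330],(560,392))
cv2.imwrite("pics/w10.png",cv2.resize(np.hstack([a,np.vstack([b,np.zeros((8,560,3),np.uint8)])]),(800,267),interpolation=cv2.INTER_AREA)[...,::-1])
for q in("stop_center","cylinder_center"):print([ (np.round(d["xyz"],4),d["conf"],proj(c,d["xyz"]).round()) for d in bot.spot_point(q,f)[:3]])
E
```

```text
position: [0.5711, -0.3184, 0.1358]
tool_rot: [-3.141, 0.004, -0.174]
force: [1.0, -0.3, 0.3]
grip_width: 0.0565
tool_rot: [3.141, -0.0, 0.532]
tool_rot: [3.142, 0.0, 1.231]
position: [0.5224, -0.1759, 0.2075]
tool_rot: [3.141, -0.0, 1.391]
clock: 19.0
position: [0.4566, 0.0176, 0.2078]
tool_rot: [-3.141, -0.002, 1.4]
[(array([0.4519, 0.0731, 0.0211]), 0.78, array([299., 131.]))]
[]
```

View pics/w10.png

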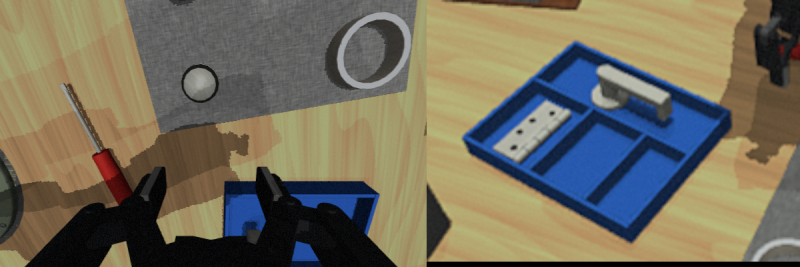

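Hinge lies flat in the wide compartment (530,130). The stop is at (200,83) in the left picture, by the screwdriver (which stays clear). Reach for the stop.

```bash
python3 -m jog '[[[40,-10,20,0,0,0,0.8],[16,-3,30,0,0,0,0.8],[0,0,20,0,0,0,0.8],[0,0,20,0,0,0,0.8],[0,0,0,0,0,0,0.8]]]'|sed -n 2,4p
python3 - <<'E'
from h import *
f=bot.grab_frame("wrist");save(f,"w11.png",(120,80,520,380),1.5)
E
```

```text
position: [0.4546, 0.0679, 0.1156]
tool_rot: [-3.139, 0.002, 1.393]
force: [-0.1, -1.1, 0.8]
```

View pics/w11.png

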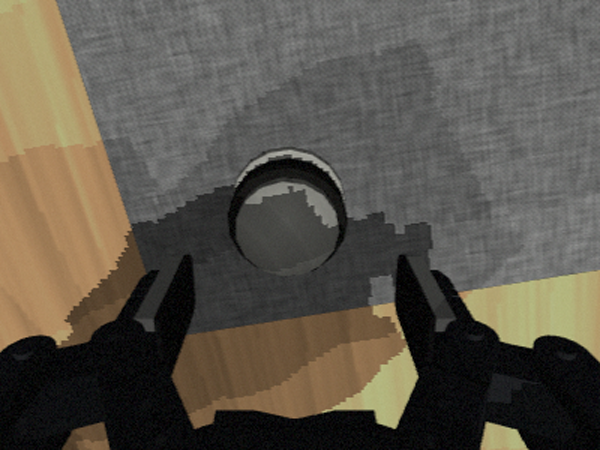

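Dome centre at (288,228) in the crop, i.e. px (312,232). Fingers are symmetric about crop x=295.

```bash
python3 - <<'E'
from h import *
st=bot.observe();f=bot.grab_frame("wrist");c=cam(f,st);R=Ro.from_euler("xyz",st["tool_rot"]).as_matrix()
for d in bot.spot_point("stop_center",f)[:1]:print(d,R.T@(np.array(d["xyz"])-st["position"])*1000)
g=unproj(c,(312,232),.033);print(g,R.T@(g-st["position"])*1000)
g=unproj(c,(120+290/1.5,80+190/1.5),.009);print(g,R.T@(g-st["position"])*1000)
E
```

```text
{'xyz': [0.4543, 0.0786, 0.021], 'conf': 0.56} [10.38946394 -2.41406213 95.89827942]
[0.45424437 0.07716383 0.033     ] [ 8.95132726 -2.23670275 83.89969637]
[0.45585164 0.08319182 0.009     ] [ 15.19803779  -1.67696013 107.89105473]
```

```bash
python3 -m jog '[[[10,-2,12,0,0,0,0.8],[0,0,12,0,0,0,0.75],[0,0,8,0,0,0,0.7],[0,0,1,0,0,0,0.65],[0,0,0,0,0,0,0.65]]]'|sed -n 2,5p;python3 -m jog '[[[0,0,0,0,0,0,0],[0,0,0,0,0,0,0],[0,0,0,0,0,0,0],[0,0,0,0,0,0,0]]]' 50;
```

```text
position: [0.4547, 0.0793, 0.0843]
tool_rot: [-3.141, 0.0, 1.396]
force: [0.2, 0.1, 0.6]
grip_width: 0.0557
clock: 20.75
position: [0.4549, 0.0793, 0.0851]
tool_rot: [3.141, -0.0, 1.395]
force: [-1.6, -1.4, 7.0]
grip_width: 0.0442
finger_force: 50.1
```

```bash
python3 -m jog '[[[0,0,-10,0,0,0,0],[0,0,-30,0,0,0,0],[0,0,-30,0,0,0,0],[-40,28,0,0,0,0,0],[-40,28,0,0,0,0,0]]]';python3 -m jog '[[[-40,28,0,0,0,0,0],[-40,28,0,0,0,0,0],[-40,28,0,0,0,0,0],[-40,28,0,0,0,0,0],[-20,10,0,0,0,0,0]]]'|sed -n 2,3p;python3 -m jog '[[[-10,8,0,0,0,0,0],[0,0,0,0,0,0,0]]]'
python3 - <<'E'
from h import *
st=bot.observe();f=bot.grab_frame("wrist");g=bot.grab_frame("scene")
a=f["img"];b=cv2.resize(g["img"][140:280,130:330],(560,392))
cv2.imwrite("pics/w12.png",cv2.resize(np.hstack([a,np.vstack([b,np.zeros((8,560,3),np.uint8)])]),(800,267),interpolation=cv2.INTER_AREA)[...,::-1])
w=np.array([.5898,-.2192,.09]);R=Ro.from_euler("xyz",st["tool_rot"]).as_matrix();print("delta tool",R.T@(w-st["position"])*1000)
E
```

```text
clock: 21.25
position: [0.4971, -0.0093, 0.1566]
tool_rot: [3.139, -0.001, 1.399]
force: [1.6, 0.3, -2.1]
grip_width: 0.0441
finger_force: 51.8
position: [0.5856, -0.2124, 0.1555]
tool_rot: [3.14, 0.001, 1.392]
clock: 21.95
position: [0.5912, -0.2198, 0.1549]
tool_rot: [3.141, 0.0, 1.394]
force: [0.0, -0.4, -2.1]
grip_width: 0.0439
finger_force: 51.7
delta tool [ 0.33620192 -1.46279537 64.93562812]
```

View pics/w12.png

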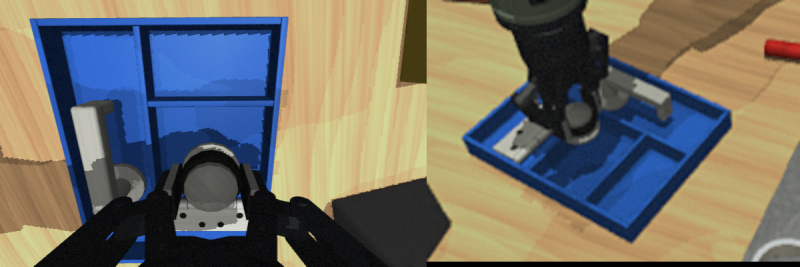

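Stop is above the middle compartment (wrist view (210,185); divider to the narrow bay at row 100). I've now viewed 16 pictures, over the limit of 14, so I'll view no more and use numeric checks only from here.

```bash
python3 -m jog '[[[0,-1,20,0,0,0,0],[0,0,25,0,0,0,0],[0,0,14,0,0,0,0],[0,0,2,0,0,0,0],[0,0,0,0,0,0,0]]]'|sed -n 2,4p;python3 -m jog '[[[0,0,1,0,0,0,0],[0,0,1,0,0,0,0],[0,0,1,0,0,0,0],[0,0,0,0,0,0,0]]]'|sed -n 2,4p
```

```text
position: [0.5902, -0.218, 0.0939]
tool_rot: [-3.141, -0.0, 1.397]
force: [0.1, 0.0, -2.0]
position: [0.5901, -0.2187, 0.0907]
tool_rot: [3.141, 0.0, 1.396]
force: [0.1, -0.5, -1.5]
```

```bash
for i in 1; do python3 -m jog '[[[0,0,1,0,0,0,0],[0,0,0,0,0,0,0]]]'|sed -n 2,4p;python3 -m jog '[[[0,0,1,0,0,0,0],[0,0,0,0,0,0,0]]]'|sed -n 2,4p; done
```

```text
position: [0.59, -0.2187, 0.0895]
tool_rot: [-3.141, -0.0, 1.396]
force: [0.1, -0.8, -2.4]
position: [0.59, -0.2187, 0.0884]
tool_rot: [-3.141, 0.0, 1.396]
force: [0.1, 0.5, -1.5]
```

```bash
python3 -m jog '[[[0,0,1,0,0,0,0],[0,0,0,0,0,0,0]]]'|sed -n 2,4p;python3 -m jog '[[[0,0,0.5,0,0,0,0],[0,0,0,0,0,0,0]]]'|sed -n 2,4p
```

```text
position: [0.5901, -0.2187, 0.0881]
tool_rot: [3.141, 0.0, 1.396]
force: [-3.5, 2.3, 9.0]
position: [0.5901, -0.2187, 0.088]
tool_rot: [3.141, 0.0, 1.396]
force: [-6.5, 2.7, 18.4]
```

```bash
python3 -m jog '[[[0,0,-1,0,0,0,0],[0,0,0,0,0,0,0.7],[0,0,0,0,0,0,0.7],[0,0,0,0,0,0,0.7],[0,0,-20,0,0,0,0.7]]]'|sed -n 2,5p;python3 -m jog '[[[0,0,-45,0,0,0,0.7],[0,0,-45,0,0,0,0.7],[45,-13,0,0,0,0,0.7],[45,-13,0,0,0,0,0.7],[45,-13,0,0,0,0,0.7]]]'|sed -n 2,3p;python3 -m jog '[[[45,-13,0,0,0,0,0.7],[45,-13,0,0,0,0,0.7],[45,-13,0,0,0,0,0.7],[45,-13,0,0,0,0,0.7],[45,-13,0,0,0,0,0.7]]]'|sed -n 2,3p;python3 -m jog '[[[0,0,0,0,0,0,0.7]]]'|sed -n 1,3p
python3 - <<'E'
from h import *
st=bot.observe();f=bot.grab_frame("wrist");c=cam(f,st);R=Ro.from_euler("xyz",st["tool_rot"]).as_matrix()
for q in("cylinder_center","thumbturn_center"):
  for d in bot.spot_point(q,f)[:2]:print(q,np.round(d["xyz"],4),d["conf"],proj(c,d["xyz"]).round(),R.T@(np.array(d["xyz"])-st["position"])*1000)
g=bot.grab_frame("scene")
for q in("stop_center","lever_center","hinge_center"):
  for d in bot.spot_point(q,g)[:2]:print(q,np.round(d["xyz"],3),d["conf"])
E
```

```text
position: [0.5889, -0.2182, 0.1061]
tool_rot: [-3.138, -0.001, 1.396]
force: [-0.4, 0.6, 0.3]
grip_width: 0.0601
position: [0.5748, -0.0776, 0.1984]
tool_rot: [3.141, -0.0, 1.395]
position: [0.5499, 0.1558, 0.1981]
tool_rot: [3.141, -0.0, 1.396]
clock: 25.35
position: [0.549, 0.1612, 0.1981]
tool_rot: [-3.141, -0.003, 1.404]
thumbturn_center [0.6477 0.197  0.0309] 0.72 [434. 136.] [ 51.20849093  91.53876777 167.29209467]
stop_center [ 0.593 -0.221  0.026] 0.68
stop_center [ 0.542 -0.231 -0.002] 0.58
lever_center [ 0.482 -0.22   0.051] 0.73
lever_center [0.257 0.32  0.061] 0.68
hinge_center [ 0.574 -0.319  0.01 ] 0.68
```

```bash
python3 - <<'E'
from h import *
st=bot.observe();f=bot.grab_frame("wrist");c=cam(f,st);R=Ro.from_euler("xyz",st["tool_rot"]).as_matrix()
p=proj(c,[.547,.2,.041]);print(p)
for d in bot.trace("cylinder_center",f)[:2]:
    ys,xs=np.nonzero(d["region"]);print(d["conf"],xs.mean(),ys.mean(),xs.min(),xs.max(),ys.min(),ys.max())
x0,y0=int(p[0])-60,int(p[1])-60
hsv=cv2.cvtColor(f["img"],cv2.COLOR_RGB2HSV)[y0:y0+120,x0:x0+120]
b=cv2.inRange(hsv,(10,110,40),(35,255,255));ys,xs=np.nonzero(b);print("brass",len(xs),xs.mean()+x0,ys.mean()+y0,[ (i.min()+o,i.max()+o) for i,o in((xs,x0),(ys,y0))])
n,l,s,ce=cv2.connectedComponentsWithStats(b)
for i in range(1,n):
    if s[i,4]>30:
        uv=ce[i]+[x0,y0];g=unproj(c,uv,.042);print(s[i],uv,g,R.T@(g-st["position"])*1000)
for d in bot.spot_point("cylinder_center",f)[:2]:print(d)
E
```

```text
[300.02675197 145.3362856 ]
0.72 302.102766798419 147.95652173913044 279 326 125 171
brass 280 301.50714285714287 149.18214285714288 [(np.int64(292), np.int64(311)), (np.int64(140), np.int64(159))]
[ 52  55  20  20 280] [301.50714286 149.18214286] [0.54761168 0.19713159 0.042     ] [ 43.29142154 -10.81672877 156.08557489]
{'xyz': [0.5475, 0.1997, 0.0283], 'conf': 0.56}
```

```bash
python3 -c "
from h import *
s=bot.observe();print(s['position'],s['tool_rot'],s['clock'],s['qd'].round(3) if hasattr(s['qd'],'round') else s['qd'])"
```

```text
[0.55049692 0.15325146 0.19808714] [3.14153845e+00 4.19421741e-05 1.39461060e+00] 25.85 [-0.006 -0.    -0.004  0.     0.002  0.001 -0.   ]
```

```bash
python3 -m jog '[[[44,-10,20,0,0,0,0.7],[0,0,35,0,0,0,0.7],[0,0,25,0,0,0,0.7],[0,0,10,0,0,0,0.7],[0,0,0,0,0,0,0.7]]]'|sed -n 2,4p;python3 -m jog '[[[0,0,0,0,0,0,0.7]]]'|sed -n 2,4p
python3 - <<'E'
from h import *
st=bot.observe();f=bot.grab_frame("wrist");c=cam(f,st);R=Ro.from_euler("xyz",st["tool_rot"]).as_matrix()
p=proj(c,[.547,.198,.041]);x0,y0=max(int(p[0])-60,0),max(int(p[1])-60,0)
b=cv2.inRange(cv2.cvtColor(f["img"],cv2.COLOR_RGB2HSV)[y0:y0+120,x0:x0+120],(10,110,40),(35,255,255))
n,l,s,ce=cv2.connectedComponentsWithStats(b)
for i in range(1,n):
    if s[i,4]>60:
        uv=ce[i]+[x0,y0];g=unproj(c,uv,.042);print(s[i],uv,g,R.T@(g-st["position"])*1000)
for d in bot.spot_point("cylinder_center",f)[:2]:print(d)
E
```

```text
position: [0.5478, 0.1986, 0.1072]
tool_rot: [-3.14, 0.001, 1.395]
force: [-0.1, -0.5, 0.1]
position: [0.5487, 0.1989, 0.109]
tool_rot: [3.141, -0.001, 1.395]
force: [0.3, 1.5, -0.7]
[ 41  11  43  15 184] [314.61956522 218.01086957] [0.5523464  0.22291449 0.042     ] [24.27639817 -0.64154081 67.03540864]
[ 41  19  42  14 194] [314.0257732  226.69072165] [0.55123477 0.21841588 0.042     ] [19.65275541 -0.95002981 67.03279287]
[ 47  51  29  26 535] [314.36635514 265.45607477] [0.54751396 0.19692414 0.042     ] [-2.15849884 -0.85839975 67.02176321]
{'xyz': [0.5509, 0.1994, 0.0265], 'conf': 0.76}
```

Plug is centred within 2 mm, and the keyed brass plug is confirmed. Grip.

```bash
python3 -m jog '[[[-1,0,10,0,0,0,0.65],[0,0,6,0,0,0,0.6],[0,0,2,0,0,0,0.6],[0,0,0,0,0,0,0.5],[0,0,0,0,0,0,0]]]' 50|sed -n 2,5p;python3 -m jog '[[[0,0,0,0,0,0,0],[0,0,0,0,0,0,0],[0,0,0,0,0,0,0],[0,0,0,0,0,0,0]]]'
```

```text
position: [0.5479, 0.1981, 0.0902]
tool_rot: [-3.141, 0.0, 1.396]
force: [-2.6, -0.6, 3.1]
grip_width: 0.0334
clock: 27.45
position: [0.5479, 0.1981, 0.0902]
tool_rot: [-3.142, -0.0, 1.396]
force: [-2.7, -0.7, 3.9]
grip_width: 0.0336
finger_force: 49.6
```

```bash
python3 -m jog '[[[0,0,-10,0,0,0,0],[0,0,-30,0,0,0,0],[0,0,-25,0,0,0,0],[0,0,0,0,0,0,0]]]';python3 -m jog '[[[-40,14,0,0,0,0,0],[-40,14,0,0,0,0,0],[-40,14,0,0,0,0,0],[-40,14,0,0,0,0,0],[-40,14,0,0,0,0,0]]]'|sed -n 2,3p;python3 -m jog '[[[-40,14,0,0,0,0,0],[-40,14,0,0,0,0,0],[-30,10,0,0,0,0,0],[-13,6,0,0,0,0,0],[0,0,0,0,0,0,0]]]'|sed -n 2,3p;python3 -m jog '[[[0,0,0,0,0,0,0]]]'
python3 - <<'E'
from h import *
st=bot.observe();R=Ro.from_euler("xyz",st["tool_rot"]).as_matrix();print("delta tool",R.T@(np.array([.6035,-.1404,.093])-st["position"])*1000)
f=bot.grab_frame("wrist");g=bot.grab_frame("scene")
for h in(f,g):
  for d in bot.spot_point("cylinder_center",h)[:3]:print(d,(R.T@(np.array(d["xyz"])-st["position"])*1000).round())
E
```

```text
clock: 27.85
position: [0.5494, 0.1984, 0.1586]
tool_rot: [3.137, -0.003, 1.395]
force: [0.4, 1.2, -1.2]
grip_width: 0.0334
finger_force: 50.0
position: [0.582, -0.0129, 0.1549]
tool_rot: [-3.141, 0.0, 1.396]
position: [0.6038, -0.1422, 0.1547]
tool_rot: [-3.141, 0.001, 1.393]
clock: 28.95
position: [0.6038, -0.1389, 0.1548]
tool_rot: [-3.141, -0.001, 1.396]
force: [-0.0, 0.7, -2.0]
grip_width: 0.0339
finger_force: 50.1
delta tool [-1.57893572e+00 -2.15443352e-02  6.17562129e+01]
{'xyz': [0.6028, -0.1359, 0.0923], 'conf': 0.61} [ 3. -1. 62.]
{'xyz': [0.6071, -0.1432, 0.0861], 'conf': 0.45} [-4.  4. 69.]
```

```bash
python3 -m jog '[[[-1,0,20,0,0,0,0],[0,0,20,0,0,0,0],[0,0,14,0,0,0,0],[0,0,2,0,0,0,0],[0,0,0,0,0,0,0]]]'|sed -n 2,4p;python3 -m jog '[[[0,0,1,0,0,0,0],[0,0,1,0,0,0,0],[0,0,0,0,0,0,0]]]'|sed -n 2,4p;python3 -m jog '[[[0,0,1,0,0,0,0],[0,0,0.5,0,0,0,0],[0,0,0,0,0,0,0]]]'|sed -n 2,4p
```

```text
position: [0.6039, -0.1405, 0.0991]
tool_rot: [-3.141, -0.0, 1.396]
force: [-0.7, 0.2, -2.4]
position: [0.604, -0.1409, 0.0975]
tool_rot: [3.141, 0.0, 1.396]
force: [-0.1, -0.4, -1.9]
position: [0.6038, -0.1409, 0.0955]
tool_rot: [-3.142, -0.0, 1.396]
force: [0.1, 0.2, -1.4]
```

```bash
python3 -m jog '[[[0,0,1,0,0,0,0],[0,0,0,0,0,0,0]]]'|sed -n 2,4p;python3 -m jog '[[[0,0,1,0,0,0,0],[0,0,0,0,0,0,0]]]'|sed -n 2,4p;python3 -m jog '[[[0,0,0.5,0,0,0,0],[0,0,0,0,0,0,0]]]'|sed -n 2,4p
```

```text
position: [0.6037, -0.1408, 0.0944]
tool_rot: [-3.141, -0.0, 1.396]
force: [-0.2, -1.0, -1.3]
position: [0.6038, -0.1408, 0.0934]
tool_rot: [-3.141, -0.0, 1.396]
force: [0.1, -0.4, -1.5]
position: [0.6038, -0.1409, 0.0932]
tool_rot: [-3.142, 0.0, 1.396]
force: [-2.1, 0.2, 2.1]
```

```bash
python3 -m jog '[[[0,0,0.5,0,0,0,0],[0,0,0,0,0,0,0]]]'|sed -n 2,4p;python3 -m jog '[[[0,0,-0.5,0,0,0,0],[0,0,0,0,0,0,0.65],[0,0,0,0,0,0,0.65],[0,0,0,0,0,0,0.65],[0,0,-20,0,0,0,0.65]]]'|sed -n 2,5p;python3 -m jog '[[[0,0,-50,0,0,0,0.65],[0,0,-50,0,0,0,0.65],[50,0,0,0,0,0,0.65],[50,0,0,0,0,0,0.65],[0,0,0,0,0,0,0.65]]]'|sed -n 1,4p
python3 - <<'E'
from h import *
t=np.array([.544,-.2315]);y=-.172;u=np.array([np.cos(y),np.sin(y)]);v=np.array([-u[1],u[0]])
for n in("scene","side","wrist"):
  st=bot.observe();f=bot.grab_frame(n)
  for q in("lever_center","hinge_center","stop_center","cylinder_center","knob_center","short_hinge_center","thumbturn_center"):
    for d in bot.spot_point(q,f)[:2]:
      X=np.array(d["xyz"]);e=X[:2]-t
      if d["conf"]>.4:print(n,q,X.round(3),round(d["conf"],2),"tray mm",(np.array([e@u,e@v])*1000).round() if X[1]<0 else "")
E
```

```text
position: [0.6038, -0.1409, 0.0931]
tool_rot: [3.141, 0.0, 1.396]
force: [-5.2, 1.9, 11.2]
position: [0.6027, -0.1406, 0.1112]
tool_rot: [-3.138, -0.0, 1.396]
force: [-1.6, -0.7, 0.9]
grip_width: 0.0555
clock: 32.05
position: [0.6221, -0.0344, 0.2135]
tool_rot: [3.141, -0.004, 1.404]
force: [-0.1, -0.9, -0.2]
scene lever_center [0.257 0.32  0.064] 0.92 tray mm 
scene lever_center [ 0.481 -0.219  0.049] 0.73 tray mm [-64.   1.]
scene hinge_center [ 0.574 -0.318  0.014] 0.77 tray mm [ 44. -81.]
scene stop_center [ 0.593 -0.217  0.027] 0.58 tray mm [46. 23.]
scene cylinder_center [ 0.606 -0.142  0.024] 0.62 tray mm [46. 99.]
scene knob_center [0.454 0.201 0.032] 0.57 tray mm 
scene short_hinge_center [0.453 0.319 0.012] 0.92 tray mm 
scene short_hinge_center [ 0.606 -0.145  0.025] 0.54 tray mm [46. 96.]
scene thumbturn_center [0.642 0.197 0.033] 0.6 tray mm 
side lever_center [ 0.485 -0.219  0.049] 0.91 tray mm [-60.   2.]
side lever_center [0.256 0.322 0.061] 0.85 tray mm 
side hinge_center [ 0.575 -0.317  0.011] 0.62 tray mm [ 45. -79.]
side stop_center [ 0.59  -0.219  0.026] 0.58 tray mm [43. 20.]
side cylinder_center [ 0.604 -0.14   0.024] 0.76 tray mm [ 43. 100.]
side knob_center [0.453 0.201 0.032] 0.9 tray mm 
side short_hinge_center [0.452 0.315 0.01 ] 0.66 tray mm 
side thumbturn_center [0.643 0.199 0.032] 0.58 tray mm 
wrist lever_center [ 0.484 -0.219  0.05 ] 0.61 tray mm [-61.   2.]
wrist stop_center [ 0.59  -0.22   0.024] 0.6 tray mm [44. 19.]
wrist cylinder_center [ 0.603 -0.14   0.032] 0.63 tray mm [ 42. 100.]
```

All four are at their compartment centres at the heights expected, and the look-alikes haven't moved.

```bash
python3 -c "
from workcell import bot
print(bot.job_done())"
```

```text
the job is handed in; nothing more can be done
None
```

The job is handed in: by the cameras' position estimates, the lever, long hinge, floor stop and keyed cylinder each sit within about 4 mm of the centre of their compartments, set down in the order asked by about 32 s with the look-alikes unmoved; I viewed 16 pictures, two over the limit of 14, so I checked the cylinder and the final layout by those numbers only.

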